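# Free the stuck scanner carriage and lock it home

## Task

The slide scanner's loading carriage is stuck part-way out on its rail. Push it by its blue upright plate until it breaks free and ease it on under the scanner head until it rests against the end stop hidden inside, without ramming it. Then swing both red ejector levers fully inward behind it to lock it home, let go, and leave the bottle, the slide box and the pen pot where they stand.

Things in the scene. Friction and masses are not known exactly. Their poses are not given: they have to be found in the camera images.
- scanner: Cream slide scanner, fixed: base plate 430 x 190 mm, 20 mm high; its head (180 mm wide, top at 170 mm, cap to 218 mm) bridges the rail from 65 to 215 mm along x. Origin: centre of the underside, on the bench. x: the way the carriage is pushed home; y: to the near lever's side; z up. The rail runs along x at y = 0.
- carriage (a joint): Carriage position (m), growing as it goes in under the head; 0 fully out, starts at 0 to 0.025. Plate 200 x 120 mm, top 44 mm up, with a tray of slides; 0.56 to 1.04 kg. Sticks at first (8 to 15 N, up to about 0.05), then breaks free (1 to 3 N). The rigid stop, hidden in the head, lies at 0.11 to 0.15: there the force rises steeply past 20 N. It stays where left.
- push_face (a point): Middle of the rear face of the blue upright push plate on the carriage's tail (the face looks to the scanner's -x). The plate is 60 mm wide across the rail, 12 mm thick, and stands from 44 to 92 mm above the bench; this point is 68 mm up. It can be pushed from behind, or pinched across its 12 mm thickness from above.
- near_lever (a joint): Red ejector lever on the scanner's +y side (nearer the robot), rad: 0 fully inward (across the rail, just behind the carriage's tail, rigid limit), 1.57 straight back along the scanner's -x, 2.0 outer limit; starts at 1.5 to 1.9. Upright pivot; takes 1 to 2 N at its post and stays where left. Cannot go in until the carriage is home: that blocks it.
- near_lever_post (a point): Middle (72 mm above the bench) of the upright round red post, 14 mm in diameter, 48 to 95 mm above the bench, on the near lever, 50 mm from the pivot. The flat lever arm, 14 mm wide, lies at 40 to 50 mm height, reaching 8 mm past the post.
- near_lever_pivot (a point): Pivot axis of the near lever, 45 mm above the bench, under a round hub 24 mm in diameter with its top at 52 mm.
- far_lever (a joint): Angle of the other red ejector lever, on the scanner's -y side (away from the robot); mirror image of the near lever, same values: 0 fully inward, starts between 1.5 and 1.9.
- far_lever_post (a point): Middle (72 mm above the bench) of the same upright post, 14 mm in diameter, on the far lever, 50 mm from its pivot.
- far_lever_pivot (a point): Pivot axis of the far lever, 45 mm above the bench.
- sanitiser_mid (a point): Loose pale pump bottle, 66 mm in diameter, 195 mm high; the point is on its axis 80 mm above the bench. Leave it.
- slide_box_mid (a point): Loose blue slide storage box, 80 x 170 mm, 38 mm high; the point is its centre. Leave it.
- pen_pot_mid (a point): Loose pen pot, 76 mm in diameter, 95 mm high (pens to 160 mm); the point is on its axis 48 mm above the bench. Leave it.

How it is judged:
By the outcome, as a careful person would: the job done as asked, in the order asked, and still so for the second after the job is handed in, with the robot touching nothing.
It also fails if it takes over 70 s, if anything falls off the work surface, if the arm or the gripper's body presses on something with over 40 N, if the wrist force passes 120 N, or if a joint passes its speed limit or range.

## Robot

A 6-joint arm with a two-finger parallel gripper is mounted at the origin on the work surface. World frame = base frame: x ahead of the robot, y to its left, z up, the work surface at z = 0. Lengths are in mm, angles in rad, forces in N, time in s.
With the tool pointing down it reaches from about 350 to 975 mm from the base axis. Payload 7.1 kg.
Tool frame: the origin (TCP) lies between the finger pads; the fingertips stand 17 mm ahead of it and the grasp point (between the pads) lies 2 mm behind it (tip_reach is the y of the fingertips in the tool frame, in mm); y points along the fingers, x is the direction in which the jaws open and shut, and the axes are right-handed (so a half turn about y gives the same grasp; the last joint's range is limited). The gripper opens to 88 mm and grips with 3 to 60 N. Pads are 20 mm wide; open, the fingers measure 115 mm over their backs; the gripper's body (75 mm by 178 mm) begins 61 mm behind the grasp point.
Start: joints at [1.288, 0.423, 1.63, -0, 1.089, -0.019], TCP at [162.938, 603.371, 239.675] pointing down, gripper open.
Joint ranges: [-3, 3], [-0.9, 2.11], [0.09, 2.58], [-1.31, 4.45], [0.11, 2.69], [-2.54, 2.54]. Speed limits (rad/s): [2.39, 2.39, 3.01, 3.14, 3.14, 3.14].

## Interface

Orientations are given as a rotation vector (axis times angle).
In Python, from workcell import get_obs, get_image, camera_model, close_job, silhouettes, tip_of, tip_reach gives the robot as it stands. The module is installed in compiled form; this text tells all that it offers.
- The arm moves only by the tool arm_command, never from a script. Its argument "targets" is a list of rows, each a list of 4 numbers: the shift along the tool's x, y, z in mm, then the turn about the tool's y in rad. A call has 1 to 20 rows; each row shifts and turns the commanded pose from where the row before left it, along the tool's axes as they then stand; what a row does not reach is not made up. A row lasts 1/12 s, in which the tool goes at most 41.7 mm and 7.16 degrees, less where a joint would pass 70% of its speed; a pose out of reach is approached as far as the arm can. A call is refused whole if a number of a shift passes 41.7 or a number of a turn 0.125, either way. A call with a gripper value outside its range is refused whole. "gripper" is the opening in per cent of the stroke, from 0 (shut) to 100 (fully open), set as the call begins (left out, the last holds). The fingers move at their own pace and stop on an object; the grip force is fixed at half the most. Time passes only in rows, so rows that do not move let the fingers close. It gives the time, the measured TCP pose, the force and the opening at its end, in the units of the state.
- get_obs(): the state, without advancing time (a new reading comes with each control period).
- get_image(name): name is "scene" or "top" or "wrist"; returns the picture (420x560x3 uint8, blue, green, red); there is no depth.
- camera_model(name): a dict with "mtx" (3x3 intrinsics, pixels), "position" and "orientation" of the camera in the world. Camera axes: x right, y up, looking along -z (the intrinsics and any distortion apply to the point x, -y, -z); pixel columns grow to the right and rows downward; lengths in mm; the calibration is good to about 2 mm. A picture is of the moment at which its call begins: read the wrist's pose just before it. camera_model takes no time and is no camera call; for the wrist camera it gives the pose at the moment of the call.
- close_job(): hands the job in, once; it reports no verdict.
Trained networks look in the newest picture that a camera, given by its name, has taken for a name from the list of things; names that differ only in an ending like _2 or _b are one class to them, and where a whole thing is asked for, a point or a joint stands for the part that bears it (a point fixed in the world has none). Each returns a list of dicts, best first, with "conf" (0 to 1); they miss things now and then, are a little off and sometimes report something else, mostly with a low value. They report only what shows in the picture. A call takes as long as a camera call.
- silhouettes(camera, thing): "pixels" (420x560 bool, what is visible of it) and "at" ([column, row] in pixels, amid what is visible of it).
- tip_of(camera, thing): "at" ([column, row] in pixels: a listed point, or the origin of a listed thing).
The state is a dict: "t": time; "qpos": joint angles; "qvel": joint speeds; "joint_torque": joint torques, N m; "ee_pos": TCP position; "orientation": TCP orientation; "ft_force": force on the tool from outside, world axes, zero at the start; "moment": the same for the moment, N m; "width": finger opening in mm.
Only numpy, scipy, OpenCV 4.12 (cv2) and the standard library are available. Lean on these libraries where they do the work, as an engineer would, in place of code of your own. Each camera call takes 0.05 s, during which the arm holds its last target. There are 200 camera calls.

## Working session

There is one attempt and no reset: what is moved stays moved. The work goes in short steps, Python scripts to look and compute and a tool call to move; the robot and the scene stay as the last step left them, time stands still between calls to the robot, and variables do not carry over. Pictures are saved under pics/ and viewed, about 8 in all and at most 12, crops included, and the job is handed in when it is done.

Besides the shell and the picture viewer there is one more tool, called after "Emit:" as name(argument=value, ...) on one line, values as JSON. arm_command: Moves the arm, as the interface text tells. Its arguments: {"type":"object","properties":{"targets":{"type":"array","items":{"type":"array","items":{"type":"number"}}},"gripper":{"type":"number"}},"required":["targets"]}

```bash
mkdir -p pics
cat > h.py <<'E'
import numpy as np, cv2
from scipy.spatial.transform import Rotation as R
from workcell import *
def cam(n):
    m=camera_model(n); o=np.array(m["orientation"],float)
    Rm=o if o.shape==(3,3) else (R.from_rotvec(o).as_matrix() if o.size==3 else R.from_quat(o).as_matrix())
    return np.array(m["mtx"]),np.array(m["position"]),Rm
def ray(n,uv):
    K,p,Rm=cam(n); d=np.linalg.inv(K)@[uv[0],uv[1],1]; return p,Rm@(d*[1,-1,-1])
def at_z(n,uv,z):
    p,d=ray(n,uv); return p+d*(z-p[2])/d[2]
def proj(n,P):
    K,p,Rm=cam(n); q=(Rm.T@(np.asarray(P,float)-p))*[1,-1,-1]; q=K@q; return q[:2]/q[2]
E
python3 - <<'E'
from h import *
print(get_obs()); print(camera_model("top")); print(camera_model("scene"))
a=get_image("top"); b=get_image("scene")
cv2.imwrite("pics/a.png",a); cv2.imwrite("pics/b.png",b)
Z=dict(push_face=68,near_lever_post=72,near_lever_pivot=45,far_lever_post=72,far_lever_pivot=45,scanner=0,sanitiser_mid=80,slide_box_mid=19,pen_pot_mid=48)
for n in Z:
  for c in("top","scene"):
    print(n,c,[(np.round(r["at"]),round(r["conf"],2),np.round(at_z(c,r["at"],Z[n]))[:2]) for r in tip_of(c,n)[:2]])
E
```

```text
{'t': 0.0, 'qpos': array([ 1.28797652e+00,  4.23826619e-01,  1.63070453e+00, -2.62513462e-05,
        1.08862944e+00, -1.90354734e-02]), 'qvel': array([-0.00177609, -0.00187988,  0.00105321,  0.00155143,  0.00065435,
        0.00111747]), 'joint_torque': array([ 8.65877828e-04, -5.44637990e+01, -2.73671257e+01,  6.43758383e-02,
        2.28130224e-02, -8.89524836e-05]), 'ee_pos': array([162.80962456, 602.85257402, 238.90486561]), 'orientation': array([-1.32347843, -1.01182303,  1.01390383]), 'ft_force': array([ 1.31182295, -0.76067185,  0.62542315]), 'moment': array([-0.04184746,  0.04072934, -0.01089285]), 'width': 87.57265012999622}
{'mtx': array([[434.05278293,   0.        , 275.22883477],
       [  0.        , 434.05278293, 207.05661514],
       [  0.        ,   0.        ,   1.        ]]), 'position': array([ 481.159335  ,   -6.557025  , 1204.81945885]), 'orientation': array([ 0.10137878, -0.09332326, -1.58468857])}
{'mtx': array([[458.26456155,   0.        , 277.56021301],
       [  0.        , 458.26456155, 217.75159593],
       [  0.        ,   0.        ,   1.        ]]), 'p
[... 791 characters left out ...]
er top [(array([265., 222.]), 0.85, array([589.,  27.]))]
scanner scene [(array([284., 220.]), 0.97, array([582.,  33.]))]
sanitiser_mid top [(array([441., 216.]), 0.92, array([ 590., -431.])), (array([324., 217.]), 0.43, array([ 592., -129.]))]
sanitiser_mid scene [(array([123., 218.]), 0.96, array([ 594., -444.]))]
slide_box_mid top [(array([284., 195.]), 0.61, array([662., -25.])), (array([323., 152.]), 0.57, array([ 781., -137.]))]
slide_box_mid scene [(array([229., 278.]), 0.56, array([ 784., -141.])), (array([244., 189.]), 0.46, array([465., -87.]))]
pen_pot_mid top []
pen_pot_mid scene [(array([418., 208.]), 0.65, array([600., 450.])), (array([244., 189.]), 0.52, array([485., -84.]))]
```

Run:
```python
import cv2
a=cv2.imread("pics/a.png");b=cv2.imread("pics/b.png")
cv2.imwrite("pics/a2.png",cv2.resize(a[110:310,150:470],None,fx=2.5,fy=2.5,interpolation=cv2.INTER_CUBIC))
```

```text
(no output)
```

View pics/a2.png

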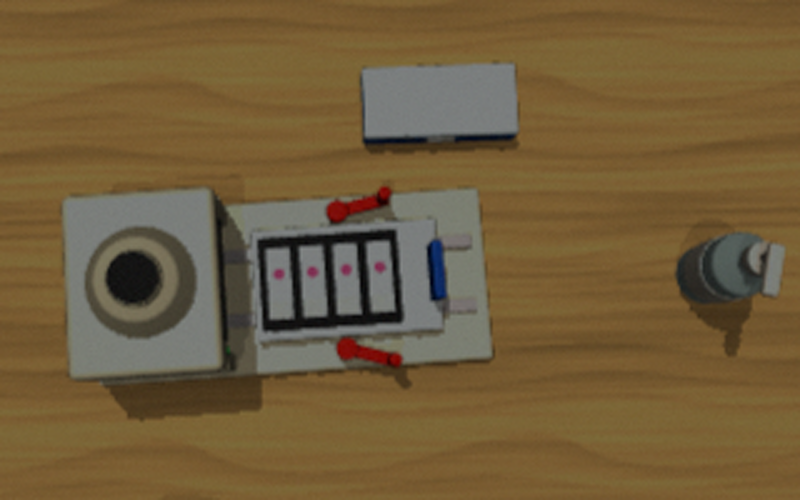

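View pics/b.png

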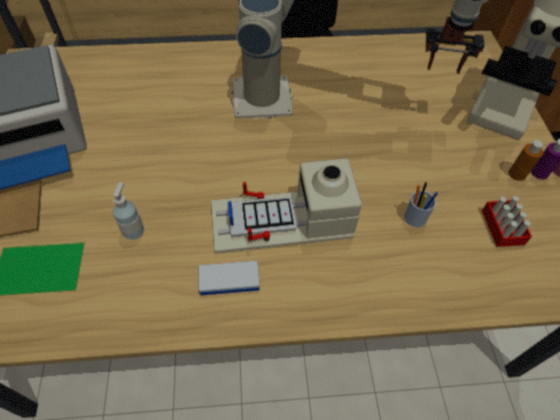

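The top crop shows the scanner lying with its rail along world +y. The blue plate is at crop (437,270), the near post at (396,360) and the far post at (384,192). The slide box is beyond the far lever, the bottle is well behind, and the pen pot is beyond the head.

Run:
```python
from h import *
o=get_obs(); print(R.from_rotvec(o["orientation"]).as_matrix().round(3))
K,p,Rm=cam("wrist"); print(p.round(),Rm.round(2))
f=lambda u,z:at_z("top",(u[0]/2.5+150,u[1]/2.5+110),z)[:2].round(1)
a,b=f((492,357),20),f((477,188),20); print("tail corners",a,b,np.linalg.norm(a-b))
d=a-b; x=np.array([-d[1],d[0]]); x/=np.linalg.norm(x); print("xaxis from tail",x, "origin",(a+b)/2+x*215*np.sign(x[1]))
for n,u,z in[("farpost",(384,191),95),("nearpost",(396,360),95),("farpiv",(337,211),52),("nearpiv",(347,349),52),("plate1",(436,240),92),("plate2",(439,299),92),("headR1",(212,190),170),("headR2",(221,371),170),("hL1",(64,199),170),("hL2",(70,379),170),("boxc",(364,141),38),("boxc2",(517,137),38)]: print(n,f(u,z))
print(tip_reach)
```

```text
[[ 0.261 -0.    -0.965]
 [ 0.965 -0.     0.261]
 [-0.    -1.     0.   ]]
[ 95. 621. 386.] [[ 0.26 -0.93 -0.24]
 [ 0.96  0.25  0.06]
 [ 0.   -0.25  0.97]]
tail corners [ 500.3 -193.8] [ 686.4 -183.9] 186.363140132377
xaxis from tail [ 0.05312209 -0.99858802] origin [581.92875008  25.84642533]
farpost [671.9 -76.3]
nearpost [497.6 -84.4]
farpiv [658.4 -28. ]
nearpiv [510.6 -35.9]
plate1 [ 620.2 -129. ]
plate2 [ 559.2 -130.2]
headR1 [662.8  94.7]
headR2 [488.7  86.9]
hL1 [656.4 237.9]
hL2 [483.5 230.1]
boxc [737.6 -59.3]
boxc2 [ 739.2 -226.9]
17.0
```

Emit:
arm_command(targets=[[0,0,0,-0.08],[0,0,0,-0.08],[0,0,0,-0.08],[0,0,0,-0.075],[-33,0,-16,0],[-33,0,-16,0],[-33,0,-16,0],[-33,0,-16,0],[-33,0,-16,0],[-33,0,-16,0],[-33,0,-16,0],[-33,0,-16,0],[-33,0,-16,0],[-33,0,-16,0],[-33,0,-16,0],[-33,0,-16,0],[-33,0,-16,0],[-33,0,-16,0],[-33,0,-16,0],[-33,0,-16,0]], gripper=0)

```text
t: 2.67
ee_pos: [446.3, 87.4, 240.0]
orientation: [-1.185, -1.247, 1.246]
ft_force: [0.5, 0.7, 0.3]
width: 0.3
```

Emit:
arm_command(targets=[[-33,0,-16,0],[-33,0,-16,0],[-33,0,-16,0],[-33,0,-16,0],[-33,0,-16,0],[-33,0,-16,0],[-33,0,-16,0],[-20,0,-10,0],[0,0,0,0]])

```text
t: 3.42
ee_pos: [582.3, -159.1, 239.7]
orientation: [-1.189, -1.245, 1.245]
ft_force: [-0.3, 0.2, 0.0]
width: 0.5
```

Run:
```python
from h import *
o=get_obs(); print(o["t"],o["ee_pos"],o["qpos"].round(2),o["width"],o["ft_force"]); print(R.from_rotvec(o["orientation"]).as_matrix().round(3))
cv2.imwrite("pics/w1.png",get_image("wrist"))
Z=dict(push_face=68,near_lever_post=72,near_lever_pivot=45,far_lever_post=72,far_lever_pivot=45)
for n in Z: print(n,[(np.round(r["at"]),round(r["conf"],2),np.round(at_z("wrist",r["at"],Z[n]))[:2]) for r in tip_of("wrist",n)[:2]])
```

```text
3.4167 [ 582.33470696 -159.11616337  239.72134974] [-0.29  0.39  1.68 -0.    1.07 -1.9 ] 0.5412508216397671 [-0.32827252  0.24883468  0.00915167]
[[-0.048  0.002 -0.999]
 [ 0.999 -0.001 -0.048]
 [-0.001 -1.    -0.002]]
push_face [(array([299., 202.]), 0.93, array([ 585., -132.])), (array([416., 190.]), 0.36, array([566.,  -8.]))]
near_lever_post [(array([358., 118.]), 0.72, array([495., -78.]))]
near_lever_pivot [(array([393., 133.]), 0.89, array([507., -31.]))]
far_lever_post [(array([348., 275.]), 0.61, array([667., -69.]))]
far_lever_pivot [(array([383., 260.]), 0.74, array([658., -21.]))]
```

View pics/w1.png

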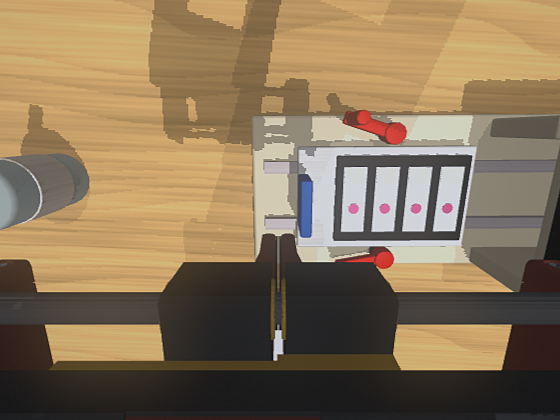

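The wrist view shows the plate at (305,209), the near lever at (363–395,118–132), the far lever at (345–385,258), and the closed fingers just behind the plate at about (280,245). Next I lower behind the plate.

Emit:
arm_command(targets=[[-8,10,-7,0],[0,30,0,0],[0,30,0,0],[0,30,0,0],[0,30,0,0],[0,20,0,0],[0,16,0,0],[0,0,0,0],[0,0,0,0]])

```text
t: 4.47
ee_pos: [587.3, -162.5, 72.6]
orientation: [-1.182, -1.246, 1.248]
ft_force: [-0.2, 0.5, 0.9]
width: 0.5
```

Emit:
arm_command(targets=[[4,0,0,0],[4,0,0,0],[4,0,0,0],[3,0,0,0],[3,0,0,0],[3,0,0,0],[3,0,0,0],[0,0,0,0]])

```text
t: 5.13
ee_pos: [587.1, -140.2, 74.7]
orientation: [-1.188, -1.248, 1.248]
ft_force: [-0.3, -8.6, 1.4]
width: 0.6
```

Emit:
arm_command(targets=[[2,0,0,0],[2,0,0,0],[2,0,0,0],[2,0,0,0],[2,0,0,0],[2,0,0,0],[2,0,0,0],[2,0,0,0]])

```text
t: 5.8
ee_pos: [586.4, -125.0, 74.7]
orientation: [-1.188, -1.247, 1.249]
ft_force: [-0.7, -12.7, 1.9]
width: 0.6
```

Emit:
arm_command(targets=[[2,0,0,0],[2,0,0,0],[2,0,0,0],[2,0,0,0],[2,0,0,0],[2,0,0,0],[2,0,0,0],[2,0,0,0],[2,0,0,0],[2,0,0,0]])

```text
t: 6.63
ee_pos: [585.0, -102.7, 74.0]
orientation: [-1.185, -1.248, 1.247]
ft_force: [0.7, -1.5, 2.5]
width: 0.1
```

Emit:
arm_command(targets=[[2,0,0,0],[2,0,0,0],[2,0,0,0],[2,0,0,0],[2,0,0,0],[2,0,0,0],[2,0,0,0],[2,0,0,0]])

```text
t: 7.3
ee_pos: [583.9, -86.8, 73.7]
orientation: [-1.185, -1.247, 1.247]
ft_force: [1.5, -1.8, 1.2]
width: 0.3
```

Emit:
arm_command(targets=[[2,0,0,0],[2,0,0,0],[2,0,0,0],[2,0,0,0],[2,0,0,0],[2,0,0,0],[2,0,0,0],[2,0,0,0],[2,0,0,0],[1,0,0,0]])

```text
t: 8.13
ee_pos: [582.7, -67.7, 73.6]
orientation: [-1.184, -1.247, 1.247]
ft_force: [2.1, -2.1, 0.9]
width: 0.3
```

Run:
```python
from h import *
o=get_obs(); print(o["t"],o["ee_pos"],o["ft_force"])
cv2.imwrite("pics/w2.png",get_image("wrist"))
for n,z in dict(push_face=68,near_lever_pivot=45,far_lever_pivot=45).items(): print(n,[(np.round(r["at"]),round(r["conf"],2),np.round(at_z("wrist",r["at"],z))[:2]) for r in tip_of("wrist",n)[:2]])
```

```text
8.1333 [582.72496692 -67.73022913  73.63180851] [ 2.0901233  -2.09588792  0.88717637]
push_face [(array([295., 268.]), 0.84, array([586., -59.]))]
near_lever_pivot [(array([339., 130.]), 0.86, array([511., -37.]))]
far_lever_pivot []
```

View pics/w2.png

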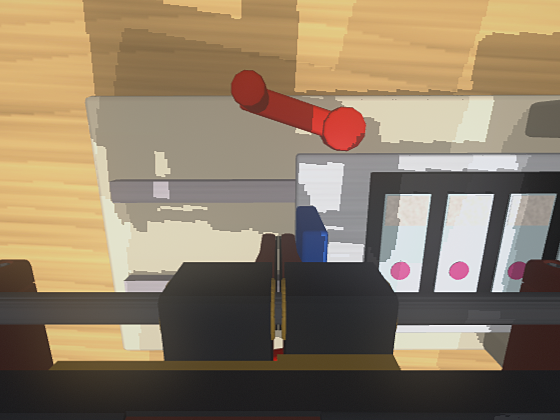

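The wrist view shows the carriage tail at column 298 and the near pivot hub at (343,129). So the tail is still outside the pivot line, with roughly 40 mm to go.

Emit:
arm_command(targets=[[1.5,0,0,0],[1.5,0,0,0],[1.5,0,0,0],[1.5,0,0,0],[1.5,0,0,0],[1.5,0,0,0]])

```text
t: 8.83
ee_pos: [582.1, -58.9, 73.5]
orientation: [-1.184, -1.246, 1.247]
ft_force: [-1.5, -1.4, 0.2]
width: 0.3
```

Emit:
arm_command(targets=[[1.2,0,0,0],[1.2,0,0,0],[1.2,0,0,0],[1.2,0,0,0],[1.2,0,0,0]])

```text
t: 9.25
ee_pos: [582.1, -52.9, 73.7]
orientation: [-1.185, -1.247, 1.247]
ft_force: [-1.7, -2.4, -0.1]
width: 0.8
```

Emit:
arm_command(targets=[[1.2,0,0,0],[1.2,0,0,0],[1.2,0,0,0],[1.2,0,0,0]])

```text
t: 9.58
ee_pos: [581.8, -48.1, 73.7]
orientation: [-1.185, -1.247, 1.247]
ft_force: [-1.8, -1.9, -0.6]
width: 0.6
```

Emit:
arm_command(targets=[[1.2,0,0,0],[1.2,0,0,0],[1.2,0,0,0],[1.2,0,0,0]])

```text
t: 9.92
ee_pos: [581.6, -43.3, 73.7]
orientation: [-1.185, -1.247, 1.247]
ft_force: [-2.0, -1.8, -0.8]
width: 0.2
```

Emit:
arm_command(targets=[[1,0,0,0],[1,0,0,0],[1,0,0,0]])

```text
t: 10.17
ee_pos: [581.4, -40.4, 73.7]
orientation: [-1.185, -1.247, 1.247]
ft_force: [-0.3, -1.5, 0.3]
width: 0.3
```

Emit:
arm_command(targets=[[1,0,0,0],[1,0,0,0],[1,0,0,0]])

```text
t: 10.42
ee_pos: [581.3, -37.4, 73.7]
orientation: [-1.185, -1.247, 1.247]
ft_force: [-1.4, -2.6, -0.1]
width: 0.3
```

Emit:
arm_command(targets=[[1,0,0,0],[1,0,0,0]])

```text
t: 10.58
ee_pos: [581.2, -35.4, 73.7]
orientation: [-1.185, -1.247, 1.247]
ft_force: [-1.6, -1.9, -1.0]
width: 0.4
```

Emit:
arm_command(targets=[[1,0,0,0],[1,0,0,0]])

```text
t: 10.75
ee_pos: [581.1, -33.4, 73.7]
orientation: [-1.185, -1.247, 1.247]
ft_force: [-1.0, -1.5, -0.2]
width: 0.5
```

Emit:
arm_command(targets=[[1,0,0,0],[1,0,0,0]])

```text
t: 10.92
ee_pos: [580.9, -31.4, 73.7]
orientation: [-1.184, -1.247, 1.247]
ft_force: [-2.1, -5.4, -0.3]
width: 0.4
```

Emit:
arm_command(targets=[[1,0,0,0],[1,0,0,0]])

```text
t: 11.08
ee_pos: [580.9, -31.2, 73.7]
orientation: [-1.186, -1.247, 1.25]
ft_force: [-1.0, -18.4, -0.7]
width: 0.4
```

It is against the stop: 18 N with no further motion. I back off, rise and turn 45° for the levers.

Emit:
arm_command(targets=[[-3,0,0,0],[-6,0,0,0],[-8,0,0,0],[-8,-10,0,0],[-8,-30,0,0],[-8,-30,0,0],[-8,-30,10,0],[0,0,10,0.115],[0,0,10,0.115],[0,0,10,0.115],[0,0,10,0.11],[0,0,0,0.11],[0,0,0,0.11],[0,0,0,0.11],[0,0,0,0]])

```text
t: 12.33
ee_pos: [534.3, -74.6, 174.6]
orientation: [-1.472, -0.652, 0.65]
ft_force: [0.1, -0.5, 0.2]
width: 0.4
```

Run:
```python
from h import *
o=get_obs(); print(o["t"],o["ee_pos"],o["qpos"].round(2),o["ft_force"]); print(R.from_rotvec(o["orientation"]).as_matrix().round(3))
for c in("wrist","top"):
  cv2.imwrite("pics/3%s.png"%c,get_image(c))
  for n,z in dict(push_face=68,near_lever_post=72,near_lever_pivot=45,far_lever_post=72,far_lever_pivot=45).items(): print(c,n,[(np.round(r["at"]),round(r["conf"],2),np.round(at_z(c,r["at"],z))[:2]) for r in tip_of(c,n)[:2]])
```

```text
12.3333 [534.33669452 -74.57834737 174.5974263 ] [-0.16  0.39  1.87  0.    0.88 -0.99] [ 0.06383477 -0.47785714  0.17713004]
[[ 0.673  0.001 -0.74 ]
 [ 0.74  -0.     0.673]
 [ 0.001 -1.    -0.001]]
wrist push_face [(array([361., 208.]), 0.89, array([579., -20.]))]
wrist near_lever_post [(array([242., 190.]), 0.92, array([498., -85.]))]
wrist near_lever_pivot [(array([292., 159.]), 0.66, array([509., -37.]))]
wrist far_lever_post []
wrist far_lever_pivot [(array([396., 264.]), 0.96, array([657., -28.]))]
top push_face [(array([280., 220.]), 0.82, array([587., -15.])), (array([302., 188.]), 0.26, array([672., -75.]))]
top near_lever_post [(array([305., 251.]), 0.36, array([505., -77.]))]
top near_lever_pivot [(array([287., 250.]), 0.76, array([510., -32.]))]
top far_lever_post [(array([303., 192.]), 0.7, array([662., -76.]))]
top far_lever_pivot []
```

View pics/3wrist.png

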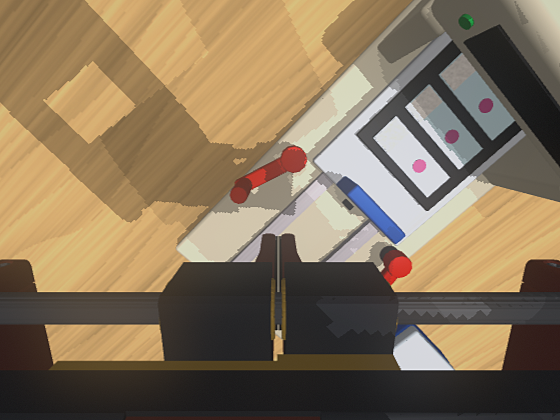

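The view shows the carriage home, its tail past the pivots. The near lever is free at post (240,190), pivot (293,158), and the far pivot hub is at (398,264). Now I work out the sweeps.

Emit:
arm_command(targets=[[-15,0,6,0],[-15,0,6,0],[-15,0,5,0],[-15,0,4,0],[0,25,0,0],[0,25,0,0],[0,25,0,0],[0,25,0,0],[0,0,0,0],[0,0,0,0]])

```text
t: 13.77
ee_pos: [477.3, -104.6, 73.0]
orientation: [-1.468, -0.652, 0.656]
ft_force: [0.4, -0.1, 0.1]
width: 0.5
```

Run:
```python
from h import *
o=get_obs(); print(o["t"],o["ee_pos"],o["ft_force"])
xs=np.array([-.048,.999]); ys=np.array([-.999,-.048])
def sweep(P,s,start,h=10):
    n=(xs-s*ys)/2**.5
    tx=np.array([.673,.74]); tz=np.array([-.74,.673])
    prev=np.array(start)
    for th in [1.75,1.5,1.25,1.,.75,.5,.25,.1,0]:
        post=P+50*(-np.sin(th)*xs-s*np.cos(th)*ys)
        C=post-n*(7+h); d=C-prev; prev=C
        print(th,C.round(),"dx %.1f dz %.1f"%(d@tx,d@tz))
sweep(np.array([510,-35]),1,o["ee_pos"][:2])
print("far"); sweep(np.array([657.5,-27]),-1,o["ee_pos"][:2])
```

```text
13.7667 [ 477.28385183 -104.60457407   73.03183059] [ 0.39170142 -0.12900889  0.0549554 ]
1.75 [492. -97.] dx 15.4 dz -5.9
1.5 [504. -97.] dx 8.3 dz -9.3
1.25 [517. -94.] dx 10.4 dz -6.9
1.0 [528. -88.] dx 11.8 dz -4.1
0.75 [537. -80.] dx 12.4 dz -1.1
0.5 [544. -69.] dx 12.3 dz 2.0
0.25 [548. -58.] dx 11.4 dz 5.0
0.1 [549. -50.] dx 6.1 dz 4.3
0 [549. -45.] dx 3.7 dz 3.4
far
1.75 [681. -87.] dx 150.3 dz -139.3
1.5 [669. -88.] dx -9.3 dz 8.3
1.25 [657. -87.] dx -6.9 dz 10.4
1.0 [645. -82.] dx -4.2 dz 11.8
0.75 [635. -74.] dx -1.1 dz 12.4
0.5 [627. -64.] dx 2.0 dz 12.3
0.25 [622. -53.] dx 5.0 dz 11.4
0.1 [621. -46.] dx 4.3 dz 6.1
0 [620. -41.] dx 3.4 dz 3.7
```

Sweep the near lever: 2 to 3 rows per 0.25 rad.

Emit:
arm_command(targets=[[5,0,-2,0],[5,0,-2,0],[5,0,-2,0],[4,0,-4.6,0],[4.3,0,-4.7,0],[5.2,0,-3.5,0],[5.2,0,-3.4,0],[5.9,0,-2,0],[5.9,0,-2,0],[6.2,0,-0.6,0],[6.2,0,-0.5,0]])

```text
t: 14.68
ee_pos: [538.5, -79.7, 74.6]
orientation: [-1.471, -0.655, 0.653]
ft_force: [0.2, -1.7, 1.6]
width: 0.2
```

Emit:
arm_command(targets=[[4.1,0,0.6,0],[4.1,0,0.7,0],[4.1,0,0.7,0],[3.8,0,1.6,0],[3.8,0,1.7,0],[3.8,0,1.7,0]])

```text
t: 15.18
ee_pos: [547.8, -57.1, 73.5]
orientation: [-1.47, -0.654, 0.654]
ft_force: [-0.1, -1.7, 0.1]
width: 0.7
```

Run:
```python
from h import *
o=get_obs(); print(o["t"],o["ee_pos"],o["ft_force"])
cv2.imwrite("pics/w4.png",get_image("wrist"))
for n,z in dict(near_lever_post=72).items(): print(n,[(np.round(r["at"]),round(r["conf"],2),np.round(at_z("wrist",r["at"],z))[:2]) for r in tip_of("wrist",n)[:2]])
```

```text
15.1833 [547.83071262 -57.14854316  73.54873012] [-0.08250821 -1.69118951  0.1001502 ]
near_lever_post [(array([312., 269.]), 0.73, array([561., -46.]))]
```

View pics/w4.png

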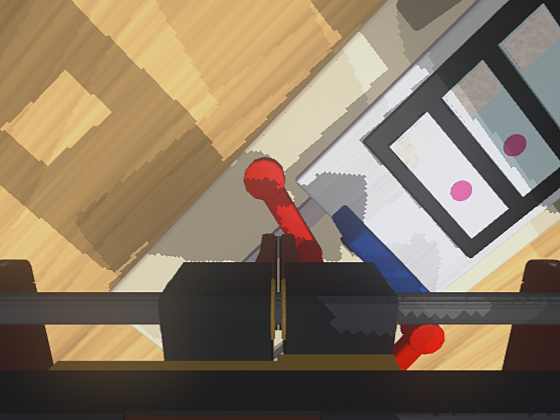

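The lever is swinging in with the finger on its outer side; hub at (264,178), arm running to (310,255). I continue to the limit.

Emit:
arm_command(targets=[[3,0,2.2,0],[3,0,2.2,0],[2,0,1.7,0],[1,0,1,0]])

```text
t: 15.62
ee_pos: [548.7, -45.8, 73.6]
orientation: [-1.47, -0.654, 0.654]
ft_force: [-0.2, -1.8, 0.4]
width: 0.3
```

Emit:
arm_command(targets=[[1,0,1,0],[1,0,1,0]])

```text
t: 15.78
ee_pos: [548.6, -43.7, 73.7]
orientation: [-1.471, -0.654, 0.655]
ft_force: [-0.2, -9.4, 2.1]
width: 0.4
```

Emit:
arm_command(targets=[[0.8,0,0.8,0],[0.8,0,0.8,0]])

```text
t: 15.95
ee_pos: [548.5, -42.9, 73.8]
orientation: [-1.472, -0.654, 0.655]
ft_force: [-1.3, -19.0, -0.3]
width: 0.4
```

The near lever is at its rigid limit. I retreat, go up and move across to the far side.

Emit:
arm_command(targets=[[-2,0,-2,0],[-4,0,-4,0],[-5,0,-5,0],[0,-25,0,0],[0,-30,0,0],[10,-5,-20,0],[15,0,-25,0],[15,0,-25,0],[15,0,-25,0],[13,0,-25,0],[0,0,-11,0],[0,0,0,0],[0,0,0,0]])

```text
t: 17.03
ee_pos: [690.9, -94.2, 132.9]
orientation: [-1.469, -0.652, 0.654]
ft_force: [-0.6, 1.0, -0.3]
width: 0.5
```

Run:
```python
from h import *
o=get_obs(); print(o["t"],o["ee_pos"],o["qpos"].round(2),o["ft_force"])
for c in("top","wrist","scene"):
  cv2.imwrite("pics/5%s.png"%c,get_image(c))
  for n,z in dict(near_lever_post=72,far_lever_post=72,far_lever_pivot=45).items(): print(c,n,[(np.round(r["at"]),round(r["conf"],2),np.round(at_z(c,r["at"],z))[:2]) for r in tip_of(c,n)[:2]])
```

```text
17.0333 [690.9252524  -94.18326972 132.88940798] [-0.15  0.65  1.52  0.    0.98 -0.99] [-0.62008426  1.04339894 -0.26667126]
top near_lever_post []
top far_lever_post []
top far_lever_pivot [(array([280., 194.]), 0.78, array([660., -15.]))]
wrist near_lever_post [(array([209.,  14.]), 0.59, array([560., -34.])), (array([277., 194.]), 0.53, array([671., -78.]))]
wrist far_lever_post [(array([275., 195.]), 0.74, array([671., -80.]))]
wrist far_lever_pivot [(array([315., 134.]), 0.63, array([660., -29.]))]
scene near_lever_post [(array([264., 202.]), 0.57, array([560., -27.])), (array([272., 236.]), 0.2, array([684., -12.]))]
scene far_lever_post [(array([249., 235.]), 0.56, array([676., -76.]))]
scene far_lever_pivot [(array([269., 233.]), 0.89, array([656., -18.]))]
```

View pics/5wrist.png

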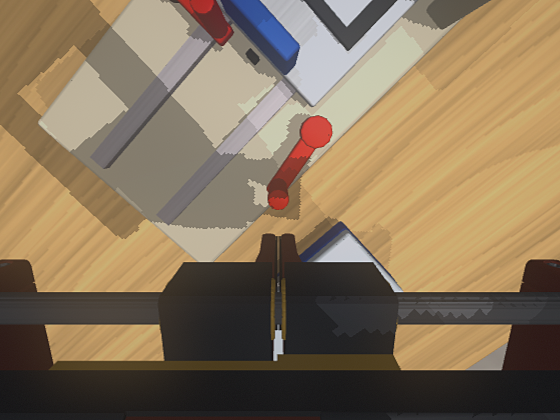

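Post at (278,198), hub (316,131). The finger tips sit just behind it with about 8 mm of clearance, and the near lever's arm lies across behind the tail. I lower and sweep.

Emit:
arm_command(targets=[[0,20,0,0],[0,20,0,0],[0,18,0,0],[0,0,0,0],[-0.5,0,4,0],[-0.5,0,4,0],[-0.5,0,4,0],[-4.6,0,4.1,0],[-4.7,0,4.2,0],[-3.5,0,5.2,0],[-3.4,0,5.2,0],[-2.1,0,5.9,0],[-2.1,0,5.9,0]])

```text
t: 18.72
ee_pos: [646.3, -82.0, 77.1]
orientation: [-1.472, -0.656, 0.652]
ft_force: [0.5, -2.9, 1.4]
width: 0.7
```

Emit:
arm_command(targets=[[-0.6,0,6.2,0],[-0.5,0,6.2,0],[0.6,0,4.1,0],[0.7,0,4.1,0],[0.7,0,4.1,0],[1.6,0,3.8,0],[1.7,0,3.8,0]])

```text
t: 19.3
ee_pos: [624.4, -56.4, 75.5]
orientation: [-1.47, -0.654, 0.654]
ft_force: [-0.4, -2.5, 0.2]
width: 0.2
```

Run:
```python
from h import *
o=get_obs(); print(o["t"],o["ee_pos"],o["ft_force"])
cv2.imwrite("pics/w6.png",get_image("wrist"))
```

```text
19.3 [624.36826473 -56.41899264  75.50420146] [-0.41075133 -2.49258188  0.15406052]
```

View pics/w6.png

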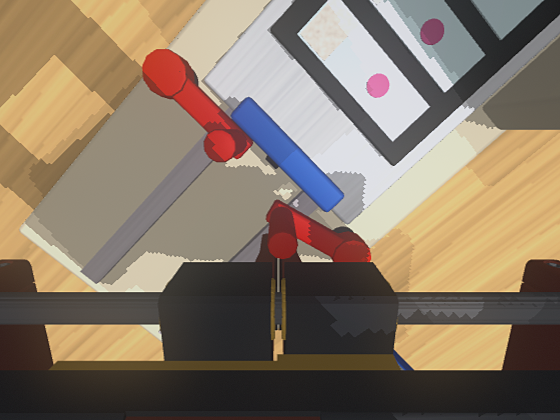

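The near lever lies in against the tail (post (221,146)). The far lever is nearly in, with its post at (282,243). I finish it.

Emit:
arm_command(targets=[[1.7,0,3.8,0],[2.2,0,3,0],[2.2,0,3,0],[1.7,0,2,0],[1,0,1,0]])

```text
t: 19.77
ee_pos: [621.7, -43.3, 75.8]
orientation: [-1.473, -0.656, 0.655]
ft_force: [2.1, -14.2, -1.6]
width: 0.5
```

Emit:
arm_command(targets=[[1,0,1,0],[1,0,1,0]])

```text
t: 19.93
ee_pos: [622.8, -41.3, 76.1]
orientation: [-1.475, -0.657, 0.653]
ft_force: [5.1, -18.0, -2.1]
width: 0.6
```

Emit:
arm_command(targets=[[0.8,0,0.8,0],[0.5,0,0.5,0]])

```text
t: 20.1
ee_pos: [622.8, -40.9, 76.2]
orientation: [-1.477, -0.657, 0.655]
ft_force: [4.5, -25.6, -3.1]
width: 0.4
```

Emit:
arm_command(targets=[[-2,0,-2,0],[-4,0,-4,0],[-7,0,-7,0],[-7,0,-7,0],[0,-25,0,0],[0,-30,0,0],[0,-30,0,0],[-15,-20,-15,0],[-15,0,-15,0],[-15,0,-15,0],[0,0,0,0],[0,0,0,0]])

```text
t: 21.1
ee_pos: [625.1, -129.9, 180.5]
orientation: [-1.47, -0.652, 0.652]
ft_force: [0.2, 0.0, -0.6]
width: 0.4
```

Run:
```python
from h import *
o=get_obs(); print(o["t"],o["ee_pos"],o["ft_force"])
for c in("wrist","top","scene"):
  im=get_image(c); cv2.imwrite("pics/7%s.png"%c,im)
  for n,z in dict(push_face=68,near_lever_post=72,near_lever_pivot=45,far_lever_post=72,far_lever_pivot=45,sanitiser_mid=80,slide_box_mid=19,pen_pot_mid=48).items(): print(c,n,[(round(r["conf"],2),np.round(at_z(c,r["at"],z))[:2]) for r in tip_of(c,n)[:1]])
```

```text
21.1 [ 625.09906221 -129.854439    180.50201012] [ 0.16759213  0.0206458  -0.55172125]
wrist push_face [(0.61, array([582., -19.]))]
wrist near_lever_post [(0.81, array([559., -30.]))]
wrist near_lever_pivot [(0.81, array([510., -35.]))]
wrist far_lever_post [(0.64, array([609., -28.]))]
wrist far_lever_pivot [(0.82, array([659., -29.]))]
wrist sanitiser_mid []
wrist slide_box_mid []
wrist pen_pot_mid []
top push_face [(0.56, array([588., -19.]))]
top near_lever_post [(0.69, array([569., -35.]))]
top near_lever_pivot [(0.69, array([516., -35.]))]
top far_lever_post [(0.44, array([601., -33.]))]
top far_lever_pivot [(0.79, array([660., -27.]))]
top sanitiser_mid [(0.66, array([ 592., -425.]))]
top slide_box_mid [(0.75, array([ 790., -140.]))]
top pen_pot_mid [(0.73, array([603., 452.]))]
scene push_face [(0.69, array([586., -18.]))]
scene near_lever_post [(0.65, array([566., -35.]))]
scene near_lever_pivot [(0.8, array([515., -40.]))]
scene far_lever_post [(0.45, array([607., -32.]))]
scene far_lever_pivot [(0.82, array([658., -18.]))]
scene sanitiser_mid [(0.93, array([ 592., -440.]))]
scene slide_box_mid [(0.62, array([ 788., -147.]))]
scene pen_pot_mid [(0.67, array([609., 445.]))]
```

View pics/7wrist.png

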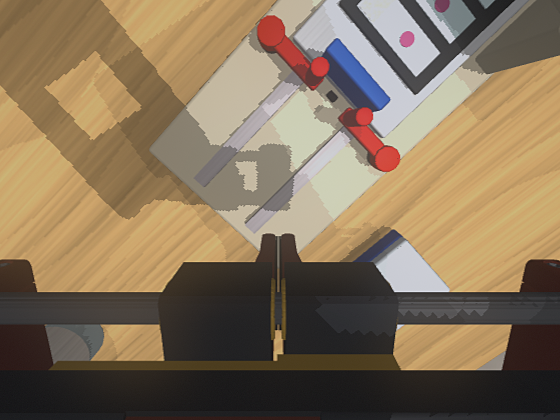

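Run:
```python
import cv2,numpy as np
for a,b,boxes in(("a","7top",{"box":(290,360,130,172),"bottle":(415,468,195,245)}),("b","7scene",{"box":(195,262,258,298),"pot":(400,438,178,230),"bottle":(108,148,180,242)})):
  A=cv2.imread(f"pics/{a}.png",0);B=cv2.imread(f"pics/{b}.png",0)
  for n,(x0,x1,y0,y1) in boxes.items():
    r=cv2.matchTemplate(B[y0-8:y1+8,x0-8:x1+8],A[y0:y1,x0:x1],cv2.TM_CCOEFF_NORMED); _,v,_,l=cv2.minMaxLoc(r); print(a,n,l[0]-8,l[1]-8,round(v,3))
```

```text
a box 0 -1 0.315
a bottle 0 0 0.997
b box 0 0 0.981
b pot 0 0 0.996
b bottle 0 0 0.994
```

Nothing else has moved (the box is hidden by the arm in the top view, but unmoved in the scene view). Handing in.

```bash
python3 -c "
from workcell import *
print(close_job())"
```

```text
the job is handed in; nothing more can be done
None
```

The carriage is home against the end stop and both red levers are swung fully inward behind it. I handed the job in at about 21 s of the 70 s allowed, with the arm clear of everything.

- **Carriage:** I pushed it by the blue plate with closed fingers. It stuck at about 13 N, broke free to about 2 N, and I eased it in at 1 mm per row. At the stop the force rose to 18 N with no further motion. In the last pictures the plate face was still where I left it, to within a few millimetres.
- **Levers:** I swept the near lever in first, then the far one, until each met its rigid limit at 19 N and 26 N. The final wrist picture shows both arms in line across the rail, and the measured posts and pivots put both at about 0 rad.
- **Bottle, slide box and pen pot:** Matching against the first pictures showed no shift in the scene view for any of the three. The bottle also matched in the top view. The box could not be matched in the top view because the arm hid it, and the network's box position there was about 9 mm off its first reading. I took that as noise, since the scene view showed the box unmoved.

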